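Free the cocked filter from its stock bin

ROBOT

A 7-joint arm with a two-finger parallel gripper is mounted at the origin on the work surface. World frame = base frame: x ahead of the robot, y to its left, z up, the work surface at z = 0. Lengths are in mm, angles in degrees, forces in N, time in s.
With the tool pointing down it reaches from about 400 to 850 mm from the base axis. Payload 10.4 kg.
Tool frame: the origin (TCP) lies at the very end of the fingers, on their centre line; the grasp point (between the pads) lies env.tcp_to_grasp behind it (env.tcp_to_grasp is the distance from the TCP to the grasp point, in mm); z points along the fingers, y is the line along which they close (so a half turn about z gives the same grasp; the last joint's range is limited). The gripper opens to 87 mm and grips with 3 to 60 N. Pads are 19 mm wide; open, the fingers measure 117 mm over their backs; the gripper's body (75 mm by 190 mm) begins 51 mm behind the grasp point.
Start: joints at [-68.446, 19.034, -3.707, 83.658, 1.238, 77.344, -5.071], TCP at [242.685, 575.983, 222.576] pointing down, gripper open.
Joint ranges: [-148.97, 148.97], [-28.65, 121.19], [-84.17, 76.75], [9.2, 138.47], [-72.65, 252.65], [3.7, 117.97], [-149.18, 149.18]. Speed limits (degrees/s): [127.2, 127.2, 159.86, 159.86, 180, 180, 180].

INTERFACE

Orientations are given as [roll, pitch, yaw] about the fixed x, y, z axes, in that order (R = Rz(yaw) Ry(pitch) Rx(roll)).
In Python, from plant import env, viewer, job gives the robot as it stands.
- The arm moves only by the tool apply_moves, never from a script. Its argument "deltas" is a list that holds one entry, the list of rows, each a list of 7 numbers: the finger opening in cm, from 0 to 8.7, then the shift along the tool's x, y, z in cm, then the turn, a rotation vector about the tool's x, y, z in degrees. A call has exactly 8 rows; each row shifts and turns the commanded pose from where the row before left it, along the tool's axes as they then stand; what a row does not reach is not made up. A row lasts 1/10 s, in which the tool goes at most 50 mm and 8.59 degrees, less where a joint would pass 70% of its speed; a pose out of reach is approached as far as the arm can. A call with a gripper value outside its range is refused whole. The fingers move at their own pace and stop on an object; the grip force is fixed at half the most. Time passes only in rows, so rows that do not move let the fingers close, or fill a call up. It gives the time, the measured TCP pose, the force, the opening and the grip force at its end, in the units of the state.
- env.get_state(): the state, without advancing time (a new reading comes with each control period).
- viewer.capture(name): name is "side" or "top" or "wrist"; returns (picture, depth): 400x640x3 uint8, red, green, blue; 400x640 float32, mm along the optical axis (not along the pixel's ray), 0 where there is no reading.
- viewer.get_calibration(name): a dict with "mtx" (3x3 intrinsics, pixels), "dist_coeffs" ([k1, k2, p1, p2, k3] as OpenCV has them; the pictures are not rectified), "rvec" (rotation vector, rad) and "tvec" (3), from world to camera coordinates, as OpenCV has them. Camera axes: x right, y down, z forward; pixel columns grow to the right and rows downward; lengths in mm; the calibration is good to about 2 mm. A picture is of the moment at which its call begins: read the wrist's pose just before it. get_calibration takes no time and is no camera call; for the wrist camera it gives the pose at the moment of the call.
- job.job_done(): hands the job in; it is judged then, once.
The state is a dict: "t": time; "joints": joint angles; "joint_velocities": joint speeds; "tau": joint torques, N m; "tcp_pos": TCP position; "ee_rot": TCP orientation; "wrist_force": force on the tool from outside, world axes, zero at the start; "ft_torque": the same for the moment, N m; "grip_width": opening from 0.0 (shut) to 1.0 (fully open); "grip_force": force on a finger pad.
Only numpy, scipy, OpenCV 4.12 (cv2) and the standard library are available. Lean on these libraries where they do the work, as an engineer would, in place of code of your own. Each camera call takes 0.05 s, during which the arm holds its last target. There are 200 camera calls.

TASK

The air filter has jammed crookedly in its blue stock bin, one end riding up. Push the raised end down until the filter lies flat on the bin floor, then lift it straight out and set it down gently, orange stripe still on top, on the floor of the green pick tray. Do not drag it out while it is still crooked, and leave the cans and the carton where they are.

Things in the scene. Friction and masses are not known exactly. Their poses are not given: they have to be found in the camera images.
- filter: air filter, a solid block 150 (x) x 60 (y) x 85 mm (z), white pleats, black end caps, orange stripe on top, 0.2-0.4 kg. Origin: centre of underside, z out of its top. Starts pitched 18 degrees, +x end raised (top edge 133 mm above bench), held by friction only; pressed down near that end with about 5 to 12 N it slides flat, its top then 91 mm above the bench. Grip across its 60 mm width.
- bin: blue open bin, fixed. Origin: centre of underside, z up. Floor 6 mm thick; inner width 140 mm (y -70 to 70); plain end wall inner face at x = -103, spring wall inner face at x = +109 mm; end walls 95 mm high, side walls 52 mm high, all 6 mm thick (side rims 10 mm). The filter lies along the bin's x, mid-width, raised end to +x against a sprung steel plate.
- pusher_face (a point): middle of the top edge of the working (filter-side) face of the sprung steel plate, 94 mm above the bench; the plate is 6 mm thick, 136 mm wide, upright, and slides along the bin's x axis
- pusher (a joint): position of the sprung plate along the bin's x axis in m: 0 as jammed (169 mm between plate and plain end wall), -0.011 at its inner stop (158 mm, so the flat 150 mm filter is loose), +0.002 at its outer stop. The spring pushes it towards the filter with 9 to 12 N.
- tray: green shallow pick tray, fixed to the bench, 240 (x) x 170 (y) x 22 mm outside, walls and floor 5 mm thick. Origin: centre of its underside, z up. Its floor, 5 mm above the bench, takes the filter with its long side roughly along the tray's x axis
- blue_can: blue spin-on filter can, bystander, 84 mm diameter, 114 mm tall, origin at the centre of its underside
- red_can: red spin-on filter can, bystander, 84 mm diameter, 114 mm tall, origin at the centre of its underside
- carton: closed cardboard carton, bystander, 90 x 120 x 70 mm, origin at the centre of its underside
There are look-alikes about, which are no part of the job. Of the things that look like the filter, the middle-sized one is meant.

How it is judged (in metres and radians):
On the way:
1. the filter lies flat on the bin floor (angle between filter's own z axis and vertical below 0.06 rad and z of filter in the frame of bin below 0.012 m and horizontal distance between filter and bin below 0.05 m), for 0.2 s.
At the end, for the whole second after the job is handed in: the filter stands upright (within 0.06 rad) and at rest with its underside on the tray floor (within 5 mm), its centre within 70 mm of the tray's centre (angle between filter's own z axis and vertical below 0.06 rad and z of filter in the frame of tray between 0 and 0.01 m and horizontal distance between filter and tray below 0.07 m and linear speed of filter below 0.02 m/s and angular speed of filter below 0.1 rad/s); the robot touches nothing.
It fails at once if the filter is dragged up out of the bin while still crooked (underside centre 60 to 110 mm above the bin's underside, tilted over 0.2 rad) (horizontal distance between filter and bin below 0.09 m and z of filter in the frame of bin between 0.06 and 0.11 m and angle between filter's own z axis and vertical above 0.2 rad).
It fails at once if the filter is dropped into the tray (moving faster than 0.5 m/s within 60 mm of it) (horizontal distance between filter and tray below 0.12 m and z of filter in the frame of tray below 0.06 m and linear speed of filter above 0.5 m/s).
It fails at once if a can or the carton is moved more than 30 mm or tipped over (distance of any of blue_can, red_can, carton from where it was at the start of the episode above 0.03 m or angle between any of blue_can, red_can, carton's own z axis and vertical above 0.3 rad).
It also fails if it takes over 54 s, if anything falls off the work surface, if the arm or the gripper's body presses on something with over 40 N, if the wrist force passes 120 N, or if a joint passes its speed limit or range.

## Working session

There is one attempt and no reset: what is moved stays moved. The work goes in short steps, Python scripts to look and compute and a tool call to move; the robot and the scene stay as the last step left them, time stands still between calls to the robot, and variables do not carry over. Pictures are saved under pics/ and viewed, at most 10 in all, crops included, and the job is handed in when it is done.

Besides the shell and the picture viewer there is one more tool, called after "Request:" in YAML: its name, and indented under it one key for each argument. apply_moves: Moves the arm, as the interface text tells. Its arguments: {"type":"object","properties":{"deltas":{"type":"array"}},"required":["deltas"]}

```bash
mkdir -p pics; cat > h.py <<'E'
import numpy as np, cv2
from plant import env, viewer, job
def snap(n):
    c=viewer.get_calibration(n); p,d=viewer.capture(n); return p,d,c
def world(d,c):
    "per-pixel world points from depth"
    h,w=d.shape; uv=np.stack(np.meshgrid(np.arange(w),np.arange(h)),-1).reshape(-1,1,2).astype(float)
    n=cv2.undistortPoints(uv,np.array(c["mtx"]),np.array(c["dist_coeffs"])).reshape(h,w,2)
    P=np.dstack([n*d[...,None],d]); R=cv2.Rodrigues(np.array(c["rvec"],float))[0]; t=np.array(c["tvec"],float).ravel()
    W=(P-t)@R; W[d<=0]=np.nan; return W
E
python3 - <<'E'
from h import *
print(env.tcp_to_grasp,env.get_state())
for n in("top","side"):
    p,d,c=snap(n); cv2.imwrite(f"pics/{n}0.png",p[...,::-1]); np.savez(f"{n}0.npz",p=p,d=d,W=world(d,c))
    print(n,(d>0).mean(),c)
E
```

```text
18.700000000000003 {'t': 0.0, 'joints': array([-68.44368484,  19.07316561,  -3.70610398,  83.70584063,
         1.23925538,  77.34453514,  -5.07125308]), 'joint_velocities': array([ 0.04733037,  0.04560798, -0.02063897, -0.04330504,  0.04158136,
        0.13075516,  0.02859385]), 'tau': array([ 2.92669074e-04, -6.23270273e+01,  2.46753241e-02, -3.89881468e+01,
       -6.13285415e-02,  3.98272520e-02,  1.55250596e-04]), 'tcp_pos': array([242.58319764, 575.57419362, 221.74231203]), 'ee_rot': array([-1.79916552e+02,  5.83593885e-03,  1.57148916e+02]), 'wrist_force': array([0.32990043, 0.20759894, 1.00182535]), 'ft_torque': array([-0.05662512,  0.01427355, -0.03118522]), 'grip_force': 0.0, 'grip_width': 0.9984184530453794}
top 0.996171875 {'mtx': array([[373.26430752,   0.        , 321.46558882],
       [  0.        , 373.26430752, 191.5413908 ],
       [  0.        ,   0.        ,   1.        ]]), 'dist_coeffs': array([0.00303999, 0.        , 0.        , 0.        , 0.        ]), 'rvec': array([ 2.22651551, -2.18107154,  0.06350509]), 'tvec': array([  -3.50640559,  646.38715501, 1402.25775556])}
side 0.99608984375 {'mtx': array([[459.65728533,   0.        , 320.35117185],
       [  0.        , 459.65728533, 195.43397744],
       [  0.        ,   0.        ,   1.        ]]), 'dist_coeffs': array([-0.05570865,  0.        ,  0.        ,  0.        ,  0.        ]), 'rvec': array([ 2.22878836, -0.23629799,  0.10346589]), 'tvec': array([-602.19751465,  159.68990944, 1586.30447738])}
```

View pics/top0.png

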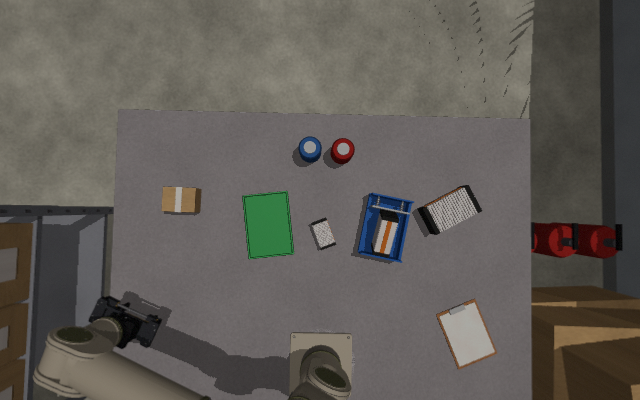

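View pics/side0.png

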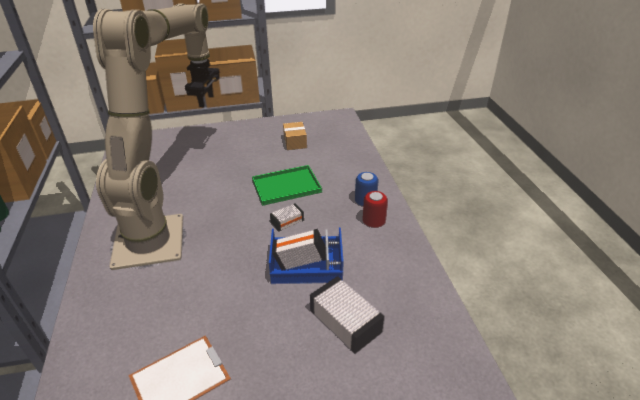

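Top picture: three filter-like things. The small one is at (322,233), the large one at (450,210), and the middle-sized one is in the blue bin at (385,230). The one in the bin fits: it is middle-sized, has an orange stripe and is tilted with its raised end away from the robot. The tray is at (268,225), the cans at (310,149) and (342,150), and the carton at (181,200). I'll confirm with a crop and measure.

```bash
python3 - <<'E'
from h import *
T=np.load("top0.npz"); p,W=T["p"],T["W"]
cv2.imwrite("pics/crop.png",cv2.resize(p[180:275,290:490],None,fx=4,fy=4,interpolation=cv2.INTER_CUBIC)[...,::-1])
H=cv2.cvtColor(p,cv2.COLOR_RGB2HSV)
def m(lo,hi,box):
    k=cv2.inRange(H,lo,hi)>0; b=np.zeros_like(k); b[box[0]:box[1],box[2]:box[3]]=1; return k&b
def rect(k,name):
    P=W[k]; P=P[~np.isnan(P).any(1)]; r=cv2.minAreaRect(P[:,:2].astype(np.float32))
    print(name,k.sum(),"rect",np.round(r[0],1),np.round(r[1],1),round(r[2],1),"z",np.round(np.percentile(P[:,2],[2,50,98]),1)); return P
rect(m((45,80,40),(75,255,255),(170,280,220,310)),"tray")
rect(m((105,120,40),(125,255,255),(170,280,345,420)),"bin")
P=rect(m((5,130,100),(18,255,255),(190,270,360,410)),"stripe")
c=P.mean(0); v=np.linalg.svd(P-c)[2][0]; s=(P-c)@v; print(c,v,s.min(),s.max(), "pitch",np.degrees(np.arcsin(v[2])),"yaw",np.degrees(np.arctan2(v[1],v[0])))
# high rim points of the bin end walls
k=m((105,120,40),(125,255,255),(170,280,345,420)); Q=W[k]
for lo,hi in((40,60),(85,105)):
    q=Q[(Q[:,2]>lo)&(Q[:,2]<hi)]; r=cv2.minAreaRect(q[:,:2].astype(np.float32)); print(lo,len(q),r, np.round(cv2.boxPoints(r),1).tolist())
rect(m((100,100,40),(130,255,255),(130,165,295,325)),"bluecan"); rect(m((0,120,60),(6,255,255),(130,170,328,360)),"redcan")
E
```

```text
tray 2914 rect [516.5 211.7] [242.  175.5] 7.4 z [-1.7  5.  23.8]
bin 1663 rect [ 516.  -224.8] [161.2 232.6] 79.1 z [-0.9  8.3 95.6]
stripe 147 rect [ 486.7 -218. ] [ 16.6 114.3] 79.3 z [ 89.1 109.  128.1]
[ 486.91314968 -218.07211153  109.40145224] [-0.93147964  0.17268608 -0.32019556] -59.59515076927795 61.73269866756158 pitch -18.67475190529908 yaw 169.49723297984704
40 379 ((519.521240234375, -225.76840209960938), (161.07321166992188, 221.9189453125), 79.3327865600586) [[395.6000061035156, -284.3999938964844], [613.7000122070312, -325.5], [643.5, -167.1999969482422], [425.3999938964844, -126.0999984741211]]
85 163 ((520.158935546875, -225.72125244140625), (150.72689819335938, 223.98741149902344), 79.27814483642578) [[396.1000061035156, -278.8999938964844], [616.2000122070312, -320.6000061035156], [644.2000122070312, -172.5], [424.1000061035156, -130.8000030517578]]
bluecan 313 rect [797.7  56.9] [79.7 75.7] 1.9 z [ 24.6 106.1 113. ]
redcan 242 rect [798.4 -63.7] [76.7 76.2] 22.3 z [ 97.8 107.7 113.9]
```

View pics/crop.png

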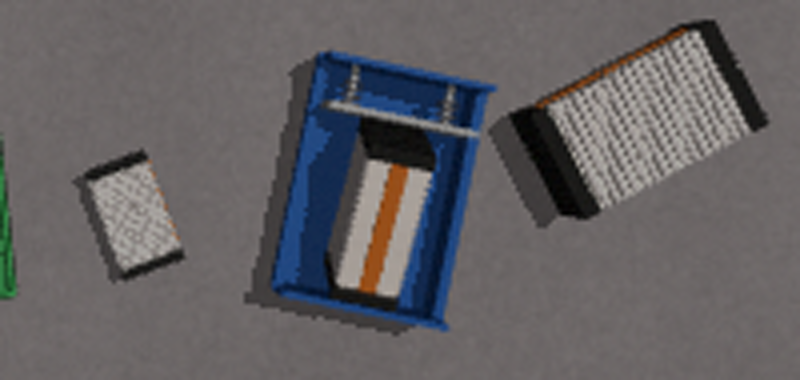

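The crop confirms it: the filter in the bin has an orange stripe on top and its raised end faces the sprung plate (plate at crop 405,118). Next I move above the raised end with the fingers closed.

Request:
apply_moves:
  deltas:
    - [[0,0,0,0,0,0,-6.1],[0,0,0,0,0,0,-6.1],[0,-2.73,-3.31,0,0,0,0],[0,-2.73,-3.31,0,0,0,0],[0,-2.73,-3.31,0,0,0,0],[0,-2.73,-3.31,0,0,0,0],[0,-2.73,-3.31,0,0,0,0],[0,-2.73,-3.31,0,0,0,0]]

```text
t: 0.9
tcp_pos: [367.5, 348.7, 222.3]
ee_rot: [-180.0, -0.0, 169.3]
wrist_force: [1.7, 0.2, 0.8]
grip_width: 0.353
grip_force: 0.0
```

Request:
apply_moves:
  deltas:
    - [[0,-2.73,-3.31,0,0,0,0],[0,-2.73,-3.31,0,0,0,0],[0,-2.73,-3.31,0,0,0,0],[0,-2.73,-3.31,0,0,0,0],[0,-1.69,-4.06,0,0,0,0],[0,-1.69,-4.06,0,0,0,0],[0,-1.69,-4.06,0,0,0,0],[0,-1.69,-4.06,0,0,0,0]]

```text
t: 1.7
tcp_pos: [486.1, 26.3, 222.4]
ee_rot: [180.0, -0.0, 169.4]
wrist_force: [1.4, -0.1, 0.3]
grip_width: 0.009
grip_force: 0.0
```

Request:
apply_moves:
  deltas:
    - [[0,-1.69,-4.06,0,0,0,0],[0,-1.69,-4.06,0,0,0,0],[0,-1.69,-4.06,0,0,0,0],[0,-1.69,-4.06,0,0,0,0],[0,-1.69,-4.06,0,0,0,0],[0,-1.69,-4.06,0,0,0,0],[0,0,0,0,0,0,0],[0,0,0,0,0,0,0]]

```text
t: 2.5
tcp_pos: [540.4, -230.9, 221.9]
ee_rot: [-180.0, -0.1, 169.2]
wrist_force: [1.3, 0.6, 0.2]
grip_width: 0.001
grip_force: 0.0
```

Request:
apply_moves:
  deltas:
    - [[0,0,0,2.9,0,0,0],[0,0,0,2.9,0,0,0],[0,0,0,2.9,0,0,0],[0,0,0,0.4,0,0,0],[0,0,0,0.4,0,0,0],[0,0,0,0.4,0,0,0],[0,0,0,0.3,0,0,0],[0,0,0,0,0,0,0]]

```text
t: 3.3
tcp_pos: [541.8, -229.9, 121.3]
ee_rot: [180.0, 0.1, 169.4]
wrist_force: [0.6, 0.5, 1.8]
grip_width: 0.003
grip_force: 1.1
```

Request:
apply_moves:
  deltas:
    - [[0,0,0,0.3,0,0,0],[0,0,0,0.3,0,0,0],[0,0,0,0.3,0,0,0],[0,0,0,0.3,0,0,0],[0,0,0,0.3,0,0,0],[0,0,0,0.3,0,0,0],[0,0,0,0.2,0,0,0],[0,0,0,0,0,0,0]]

```text
t: 4.1
tcp_pos: [540.5, -229.9, 100.0]
ee_rot: [180.0, -0.1, 169.3]
wrist_force: [0.2, -0.3, -0.5]
grip_width: 0.005
grip_force: 0.0
```

Request:
apply_moves:
  deltas:
    - [[0,0,0,0.3,0,0,0],[0,0,0,0.3,0,0,0],[0,0,0,0.2,0,0,0],[0,0,0,0.1,0,0,0],[0,0,0,0.1,0,0,0],[0,0,0,0,0,0,0],[0,0,0,0,0,0,0],[0,0,0,0,0,0,0]]

```text
t: 4.9
tcp_pos: [540.8, -230.0, 91.5]
ee_rot: [180.0, 0.0, 169.3]
wrist_force: [-5.1, 1.8, 10.8]
grip_width: 0.004
grip_force: 5.7
```

```bash
python3 - <<'E'
from h import *
print(env.get_state()["wrist_force"])
p,d,c=snap("side"); cv2.imwrite("pics/side1.png",cv2.resize(p[200:300,240:400],None,fx=5,fy=5)[...,::-1])
E
```

```text
[-5.13260099  1.82717571 10.8088106 ]
```

View pics/side1.png

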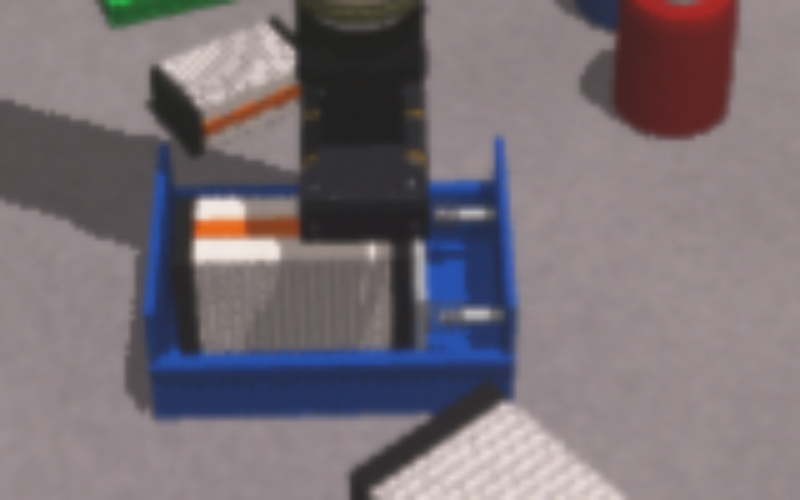

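The crop shows the filter nearly flat: its top edge runs level from (195,245) to (415,245). I'll press slightly more, then back off and check.

Request:
apply_moves:
  deltas:
    - [[0,0,0,0.1,0,0,0],[0,0,0,0.1,0,0,0],[0,0,0,0,0,0,0],[0,0,0,0,0,0,0],[0,0,0,-1,0,0,0],[0,0,0,-3,0,0,0],[8.7,0,0,-4,0,0,0],[8.7,0,0,-4,0,0,0]]

```text
t: 5.75
tcp_pos: [540.5, -230.0, 209.8]
ee_rot: [-180.0, -0.0, 169.3]
wrist_force: [0.4, 0.2, 0.0]
grip_width: 0.112
grip_force: 0.0
```

Request:
apply_moves:
  deltas:
    - [[8.7,4,0,0,0,0,0],[8.7,4,0,0,0,0,0],[8.7,4,0,0,0,0,0],[8.7,4,0,0,0,0,0],[8.7,0,0,0,0,0,0],[8.7,0,0,0,0,0,0],[8.7,0,0,0,0,0,0],[8.7,0,0,0,0,0,0]]

```text
t: 6.55
tcp_pos: [384.3, -200.6, 208.4]
ee_rot: [-180.0, -0.0, 169.4]
wrist_force: [0.8, 0.2, 0.0]
grip_width: 0.83
grip_force: 0.0
```

```bash
python3 - <<'E'
from h import *
for n in("top","side","wrist"):
    p,d,c=snap(n); W=world(d,c); H=cv2.cvtColor(p,cv2.COLOR_RGB2HSV)
    k=cv2.inRange(H,(5,130,80),(18,255,255))>0
    k&=(abs(W[...,0]-500)<110)&(abs(W[...,1]+220)<50)&(W[...,2]>60)
    P=W[k]; print(n,len(P))
    if len(P)<20: continue
    e=P.mean(0); v=np.linalg.svd(P-e)[2][0]; v*=np.sign(v[0]); s=(P-e)@v
    print(e,"mid",e+v*(s.min()+s.max())/2,s.min(),s.max(),"pitch",np.degrees(np.arcsin(v[2])),"yaw",np.degrees(np.arctan2(v[1],v[0])))
    if n=="wrist": cv2.imwrite("pics/wrist1.png",p[...,::-1])
E
```

```text
top 150
[ 495.72991507 -220.37621052   89.79351483] mid [ 496.42619441 -220.51002496   89.79077575] -59.92696282051395 61.345016045154345 pitch -0.22134338754241178 yaw -10.878747760689437
side 129
[ 500.46567191 -221.09541846   91.55195744] mid [ 496.87408011 -220.36371078   91.52210775] -64.54722861134462 57.216248118773144 pitch 0.4665896867746683 yaw -11.515165792602359
wrist 34
[ 435.55558603 -210.32800512   90.47554741] mid [ 435.54789401 -210.37819782   90.47165175] -7.252568221439372 7.150712424086774 pitch 4.387050198367096 yaw 81.28721979517056
```

Flat (pitch about 0, top at 90–91 mm). Next: move over its centre at (496.5, -220.5) and descend.

Request:
apply_moves:
  deltas:
    - [[8.7,-2.85,0.03,0,0,0,0],[8.7,-2.85,0.03,0,0,0,0],[8.7,-2.85,0.03,0,0,0,0],[8.7,-2.85,0.02,0,0,0,0],[8.7,0,0,3,0,0,0],[8.7,0,0,3,0,0,0],[8.7,0,0,3,0,0,0],[8.7,0,0,0,0,0,0]]

```text
t: 7.5
tcp_pos: [493.7, -219.6, 114.8]
ee_rot: [-180.0, -0.4, 169.4]
wrist_force: [-0.6, 0.7, -0.6]
grip_width: 1.003
grip_force: 0.0
```

Request:
apply_moves:
  deltas:
    - [[8.7,0,0,1.5,0,0,0],[8.7,0,0,1.5,0,0,0],[8.7,0,0,1.5,0,0,0],[8.7,0,0,1,0,0,0],[8.7,0,0,1,0,0,0],[8.7,0,0,0.2,0,0,0],[8.7,0,0,0,0,0,0],[8.7,0,0,0,0,0,0]]

```text
t: 8.3
tcp_pos: [496.2, -220.6, 52.0]
ee_rot: [180.0, 0.0, 169.3]
wrist_force: [-0.5, 0.1, -0.1]
grip_width: 1.004
grip_force: 0.0
```

Request:
apply_moves:
  deltas:
    - [[5.5,0,0,0,0,0,0],[5.5,0,0,0,0,0,0],[5.5,0,0,0,0,0,0],[5.5,0,0,0,0,0,0],[5.5,0,0,0,0,0,0],[5.5,0,0,0,0,0,0],[5.5,0,0,0,0,0,0],[5.5,0,0,0,0,0,0]]

```text
t: 9.1
tcp_pos: [495.9, -220.6, 51.6]
ee_rot: [-180.0, 0.0, 169.3]
wrist_force: [-1.2, -1.6, 1.8]
grip_width: 0.688
grip_force: 30.0
```

Gripped at 60 mm with 30 N. Lifting straight up.

Request:
apply_moves:
  deltas:
    - [[5.5,0,0,-0.4,0,0,0],[5.5,0,0,-0.8,0,0,0],[5.5,0,0,-1.2,0,0,0],[5.5,0,0,-1.6,0,0,0],[5.5,0,0,-2,0,0,0],[5.5,0,0,-2,0,0,0],[5.5,0,0,-2,0,0,0],[5.5,0,0,-2,0,0,0]]

```text
t: 9.9
tcp_pos: [495.8, -220.5, 173.3]
ee_rot: [180.0, 0.0, 169.3]
wrist_force: [-1.0, 0.7, -2.8]
grip_width: 0.691
grip_force: 30.0
```

Request:
apply_moves:
  deltas:
    - [[5.5,0,0,-1.5,0,0,0],[5.5,0,0,-1,0,0,0],[5.5,0,0,0,0,0,0],[5.5,0,0,0,0,0,0],[5.5,0,0,0,0,0,-4.5],[5.5,0,0,0,0,0,-4.5],[5.5,0,0,0,0,0,-4.5],[5.5,0,0,0,0,0,-4.5]]

```text
t: 10.7
tcp_pos: [495.3, -220.2, 195.4]
ee_rot: [180.0, -0.1, -172.5]
wrist_force: [0.1, 0.8, -3.0]
grip_width: 0.687
grip_force: 30.0
```

```bash
python3 - <<'E'
from h import *
p,d,c=snap("side"); cv2.imwrite("pics/side2.png",cv2.resize(p[130:310,220:420],None,fx=3,fy=3)[...,::-1]); print(env.get_state()["wrist_force"],env.get_state()["ft_torque"])
E
```

```text
[ 0.94894209 -0.10306598 -3.73223682] [ 0.04684655  0.05097287 -0.0082084 ]
```

View pics/side2.png

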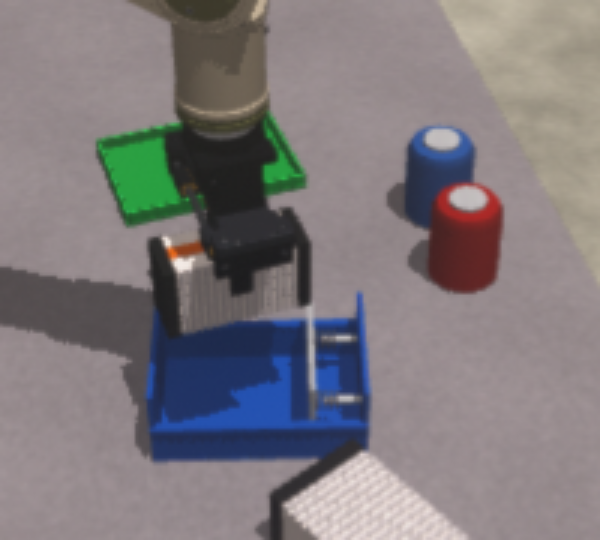

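The crop shows the filter held level above the bin with its stripe up, at about (235,270). Carrying it to the tray.

Request:
apply_moves:
  deltas:
    - [[5.5,-0.27,1.5,0,0,0,0],[5.5,-0.46,2.5,0,0,0,0],[5.5,-0.64,3.5,0,0,0,0],[5.5,-0.73,4,0,0,0,0],[5.5,-0.73,4,0,0,0,0],[5.5,-0.73,4,0,0,0,0],[5.5,-0.73,4,0,0,0,0],[5.5,-0.73,4,0,0,0,0]]

```text
t: 11.55
tcp_pos: [509.9, 60.3, 195.8]
ee_rot: [180.0, -0.1, -172.8]
wrist_force: [0.0, -0.9, -4.1]
grip_width: 0.687
grip_force: 30.0
```

Request:
apply_moves:
  deltas:
    - [[5.5,-0.73,4,0,0,0,0],[5.5,-0.73,4,0,0,0,0],[5.5,-0.55,3,0,0,0,0],[5.5,-0.45,2.5,0,0,0,0],[5.5,-0.28,1.54,0,0,0,0],[5.5,0,0,0,0,0,0],[5.5,0,0,0,0,0,0],[5.5,0,0,0,0,0,0]]

```text
t: 12.35
tcp_pos: [518.7, 209.6, 196.4]
ee_rot: [-180.0, -0.0, -172.8]
wrist_force: [-0.1, -0.1, -2.8]
grip_width: 0.689
grip_force: 30.0
```

```bash
python3 - <<'E'
from h import *
for n in("top","side"):
    p,d,c=snap(n); W=world(d,c); H=cv2.cvtColor(p,cv2.COLOR_RGB2HSV)
    k=(cv2.inRange(H,(5,130,60),(18,255,255))>0)&(abs(W[...,0]-516)<110)&(abs(W[...,1]-212)<60)&(W[...,2]>100)
    P=W[k]; e=P.mean(0); v=np.linalg.svd(P-e)[2][0]; v*=np.sign(v[0]); s=(P-e)@v
    print(n,len(P),e,s.min(),s.max(),"pitch",np.degrees(np.arcsin(v[2])),"yaw",np.degrees(np.arctan2(v[1],v[0])))
    if n=="side": cv2.imwrite("pics/side3.png",cv2.resize(p[90:240,220:380],None,fx=4,fy=4)[...,::-1])
E
```

```text
top 44 [567.2219938  213.72858033 252.23665375] -276.98374851322217 24.198532324979162 pitch -80.97842796032265 yaw 75.33133013129071
side 22 [479.89079181 204.68149938 236.83404824] -19.37192422737963 18.882368354668216 pitch -1.4120700127939785 yaw 12.20315085980518
```

View pics/side3.png

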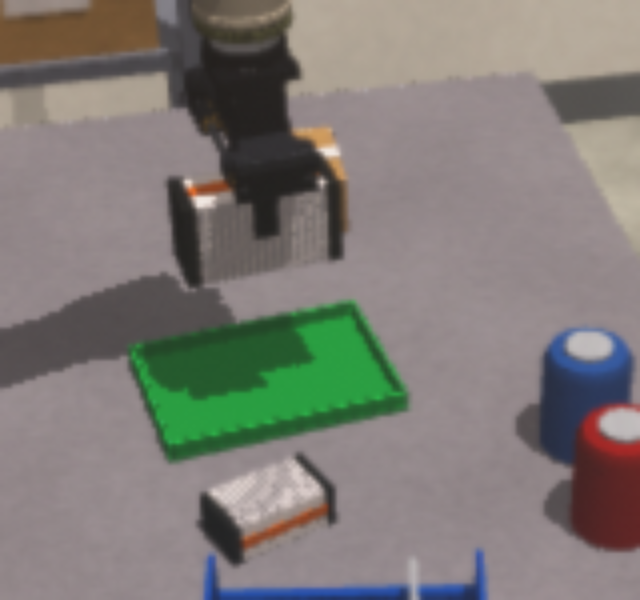

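Level over the tray, nothing in the way. Lowering in stages.

Request:
apply_moves:
  deltas:
    - [[5.5,0,0,1.5,0,0,0],[5.5,0,0,2.5,0,0,0],[5.5,0,0,2.5,0,0,0],[5.5,0,0,2.5,0,0,0],[5.5,0,0,2,0,0,0],[5.5,0,0,1.5,0,0,0],[5.5,0,0,1,0,0,0],[5.5,0,0,0.2,0,0,0]]

```text
t: 13.25
tcp_pos: [518.1, 211.0, 58.8]
ee_rot: [-180.0, -0.1, -172.7]
wrist_force: [-0.4, 0.5, -3.0]
grip_width: 0.687
grip_force: 30.0
```

Request:
apply_moves:
  deltas:
    - [[5.5,0,0,0.2,0,0,0],[5.5,0,0,0.2,0,0,0],[5.5,0,0,0.2,0,0,0],[5.5,0,0,0.1,0,0,0],[5.5,0,0,0.1,0,0,0],[5.5,0,0,0,0,0,0],[5.5,0,0,0,0,0,0],[5.5,0,0,0,0,0,0]]

```text
t: 14.05
tcp_pos: [518.5, 211.4, 51.6]
ee_rot: [180.0, 0.0, -172.6]
wrist_force: [-1.2, -0.2, -3.5]
grip_width: 0.688
grip_force: 30.0
```

Still hanging, about 1 mm to go. I'll step until the weight comes off.

Request:
apply_moves:
  deltas:
    - [[5.5,0,0,0.1,0,0,0],[5.5,0,0,0.05,0,0,0],[5.5,0,0,0,0,0,0],[5.5,0,0,0,0,0,0],[5.5,0,0,0,0,0,0],[5.5,0,0,0,0,0,0],[5.5,0,0,0,0,0,0],[5.5,0,0,0,0,0,0]]

```text
t: 14.85
tcp_pos: [518.6, 211.5, 50.6]
ee_rot: [180.0, 0.0, -172.7]
wrist_force: [-3.0, -1.2, 5.5]
grip_width: 0.691
grip_force: 30.0
```

Touchdown (+5.5 N). Opening, then straight up.

Request:
apply_moves:
  deltas:
    - [[6.4,0,0,0,0,0,0],[7,0,0,0,0,0,0],[7.6,0,0,0,0,0,0],[8.2,0,0,0,0,0,0],[8.7,0,0,0,0,0,0],[8.7,0,0,0,0,0,0],[8.7,0,0,0,0,0,0],[8.7,0,0,0,0,0,0]]

```text
t: 15.65
tcp_pos: [518.4, 211.4, 50.0]
ee_rot: [180.0, -0.0, -172.6]
wrist_force: [-0.2, 0.3, 0.8]
grip_width: 0.996
grip_force: 0.0
```

Request:
apply_moves:
  deltas:
    - [[8.7,0,0,-0.5,0,0,0],[8.7,0,0,-1,0,0,0],[8.7,0,0,-2,0,0,0],[8.7,0,0,-3,0,0,0],[8.7,0,0,-3,0,0,0],[8.7,0,0,-3,0,0,0],[8.7,0,0,-3,0,0,0],[8.7,0,0,-1,0,0,0]]

```text
t: 16.45
tcp_pos: [519.7, 211.8, 219.3]
ee_rot: [179.9, 0.3, -172.7]
wrist_force: [0.6, -0.2, -0.4]
grip_width: 1.002
grip_force: 0.0
```

Request:
apply_moves:
  deltas:
    - [[8.7,3,0,0,0,0,0],[8.7,4,0,0,0,0,0],[8.7,4,0,0,0,0,0],[8.7,2,0,0,0,0,0],[8.7,0,0,0,0,0,0],[8.7,0,0,0,0,0,0],[8.7,0,0,0,0,0,0],[8.7,0,0,0,0,0,0]]

```text
t: 17.25
tcp_pos: [390.2, 194.7, 214.9]
ee_rot: [-180.0, -0.0, -172.7]
wrist_force: [0.4, 0.6, 0.3]
grip_width: 1.0
grip_force: 0.0
```

```bash
python3 - <<'E'
from h import *
print(env.get_state()["wrist_force"])
for n in("top","side"):
    p,d,c=snap(n); W=world(d,c); H=cv2.cvtColor(p,cv2.COLOR_RGB2HSV)
    k=(cv2.inRange(H,(5,130,60),(18,255,255))>0)&(abs(W[...,0]-516)<100)&(abs(W[...,1]-212)<60)&(W[...,2]>60)&(W[...,2]<120)
    P=W[k]; e=P.mean(0); v=np.linalg.svd(P-e)[2][0]; v*=np.sign(v[0]); s=(P-e)@v
    print(n,len(P),e,s.min(),s.max(),"pitch",np.degrees(np.arcsin(v[2])),"yaw",np.degrees(np.arctan2(v[1],v[0])))
    if n=="side": cv2.imwrite("pics/side4.png",cv2.resize(p[90:240,220:400],None,fx=4,fy=4)[...,::-1])
E
```

```text
[0.42094086 0.630277   0.34968098]
top 155 [518.21260525 212.03681577  89.55289068] -61.14534604231612 62.44153985615595 pitch 0.2073984471668698 yaw 7.115773446816592
side 68 [520.97776265 211.88516358  90.30815865] -61.00682109132545 61.68445177153085 pitch -0.2015722271227481 yaw 7.943604087108329
```

View pics/side4.png

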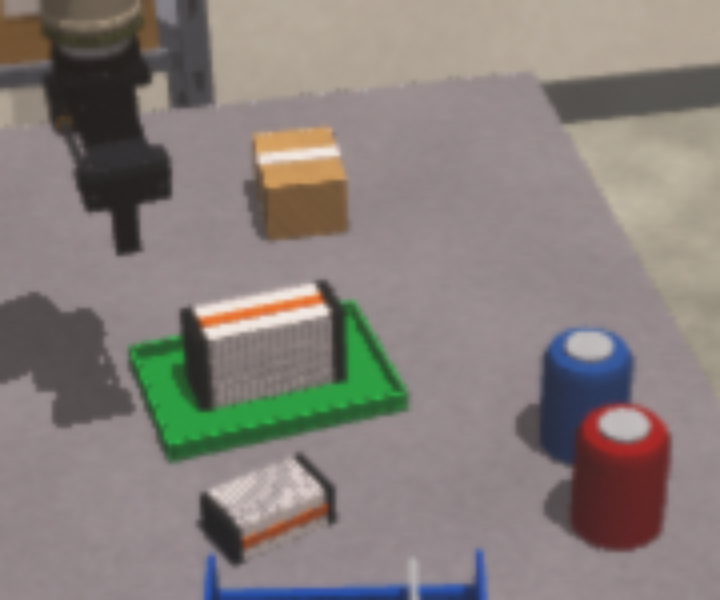

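The filter stands level in the tray at (265,345) with its stripe up. The arm is clear, and the cans and carton have not moved. Handing in.

```bash
python3 -c "
from plant import job
print(job.job_done())"
```

```text
the job is handed in; nothing more can be done
None
```

The filter was pressed flat in its bin, lifted straight out and set down gently in the green tray, level, stripe up and about 2 mm from the tray's centre by my measurement; the job is handed in, but no verdict came back.

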